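# Index the tube carousel to the reader

### The job

Turn the tube carousel by pushing sideways on its spokes with a fingertip until the red-capped tube stands squarely in line with the reader's orange arrow and window, and let it rest there for two seconds. Then turn the carousel on, again by its spokes, until the light-blue-capped tube stands at the arrow, leave it at rest there and take the hand away. Nothing is gripped or lifted: touch only the spokes, not the tubes, their cups or the reader, and leave the things round about where they are.

Things in the scene. Friction and masses are not known exactly. Their poses are not given: they have to be found in the camera images.
- axis (a point): Point on the carousel's upright turning axis at the height of the spokes (85 mm above the worktop). A hub cap 36 mm across and 98 mm high stands here. Its own orientation does not turn with the carousel. The foot is 156 mm across and fixed to the worktop.
- carousel (a joint): Angle of the carousel, rad, 0 at the start, growing anticlockwise seen from above. It turns either way, more than a full turn, with light friction (0.06 N m, about 0.6 N at a spoke) and stays where it is left. Six level spokes 60 degrees apart turn with it: rods 8 mm thick, their centres 85 mm above the worktop, each with a black ball 16 mm across, 135 mm from the axis.
- spoke_end (a point): Centre of the black ball at the end of one of the six spokes, 135 mm from the axis, 85 mm above the worktop; it turns with the carousel. The other spokes lie at multiples of 60 degrees from it. Between 80 and 125 mm from the axis a spoke stands free, with open height under it.
- cups: White disc, 152 mm across, top 17 mm above the worktop, with six cups half-way between the spokes, 60 mm from the axis; the cups reach 71 mm from the axis and 60 mm above the worktop. It turns with the carousel and carries the tubes, four cups being filled. Its origin is on the axis at worktop height. Not to be touched.
- station (a point): The place before the reader: the point 60 mm from the axis, 68 mm above the worktop, in line with the arrow and the middle of the reader's window, where the middle of a presented tube belongs.
- reader: Fixed white tube reader, 64 mm wide, 118 mm tall, on the far side of the carousel, its dark window facing it. Origin on the carousel's axis at worktop height; its x axis points from there out to the window, 150 mm away; the housing ends at 198 mm. A base plate 3 mm high, with an orange arrow that points at the axis, starts 84 mm from the axis.
- red_mid (a point): Middle (half-way up, 48 mm above its foot) of the loose sample tube with the red cap: 16 mm across the cap, 96 mm tall, standing upright in one of the white cups, its top 116 mm above the worktop. Which cup it stands in varies. Its z axis points up the tube.
- blue_mid (a point): Middle (half-way up, 48 mm above its foot) of the loose sample tube with the light-blue cap: 16 mm across the cap, 96 mm tall, standing upright in one of the white cups, its top 116 mm above the worktop. Which cup it stands in varies. Its z axis points up the tube.
- yellow_mid (a point): Middle (half-way up, 48 mm above its foot) of the loose sample tube with the yellow cap: 16 mm across the cap, 96 mm tall, standing upright in one of the white cups, its top 116 mm above the worktop. Which cup it stands in varies. Its z axis points up the tube.
- green_mid (a point): Middle (half-way up, 48 mm above its foot) of the loose sample tube with the green cap: 16 mm across the cap, 96 mm tall, standing upright in one of the white cups, its top 116 mm above the worktop. Which cup it stands in varies. Its z axis points up the tube.
- tube_red: The same red-capped tube; origin at the centre of its foot.
- tube_blue: The same light-blue-capped tube; origin at the centre of its foot.
- tube_yellow: The same yellow-capped tube; origin at the centre of its foot.
- tube_green: The same green-capped tube; origin at the centre of its foot.
- saline_bottle: Bystander: small white bottle with a blue cap, 45 mm across, 80 mm tall, loose, to the left of the carousel; origin at the centre of its underside.
- pad_box: Bystander: blue carton 58 x 88 x 62 mm, loose, to the right of the carousel; origin at the centre of its underside.
- label_roll: Bystander: white roll of labels, 64 mm across, 32 mm high, loose, to the right of the carousel on the robot's side; origin at the centre of its underside.
Mind the look-alikes: they are no part of the job. Of the things like the reader, leave any that is pink; of the rest the larger one is meant.

How it is judged:
By the outcome, as a careful person would: the job done as asked, in the order asked, and still so for the second after the job is handed in, with the robot touching nothing.
It also fails if it takes over 72 s, if anything falls off the work surface, if the arm or the gripper's body presses on something with over 40 N, if the wrist force passes 120 N, or if a joint passes its speed limit or range.

### The arm

A 6-joint arm with a two-finger parallel gripper is mounted at the origin on a cart in front of the work surface, level with it; the furniture and walls round the work are solid. World frame = base frame: x ahead of the robot, y to its left, z up, the work surface at z = 0. Lengths are in mm, angles in degrees, forces in N, time in s.
With the tool pointing down it reaches from about 300 to 850 mm from the base axis. Payload 4.2 kg.
Tool frame: the origin (TCP) lies midway between the tips of the shut fingers; the grasp point (between the pads) lies 19 mm behind it (env.grasp_offset is the distance from the TCP to the grasp point, in mm); z points along the fingers, y is the line along which they close (so a half turn about z gives the same grasp; the last joint's range is limited). The gripper opens to 91 mm and grips with 3 to 60 N. Pads are 32 mm wide; open, the fingers measure 118 mm over their backs; the gripper's body (76 mm by 178 mm) begins 60 mm behind the grasp point.
Start: joints at [63.77, 18.312, 89.639, -0, 72.044, -1.146], TCP at [243.774, 520.785, 213.976] pointing down, gripper open.
Joint ranges: [-177.97, 177.97], [-48.28, 115.42], [12.27, 149.76], [-77.06, 257.06], [2.81, 150.46], [-146.56, 146.56]. Speed limits (degrees/s): [147.25, 147.25, 180, 180, 180, 180].

### API

Orientations are given as [roll, pitch, yaw] about the fixed x, y, z axes, in that order (R = Rz(yaw) Ry(pitch) Rx(roll)).
In Python, from workcell import env, optics gives the robot as it stands. The module is installed in compiled form; this text tells all that it offers.
- The arm moves only by the tool send_rows, never from a script. Its argument "targets" is a list that holds one entry, the list of rows, each a list of 7 numbers: the turn, a rotation vector about the world's x, y, z scaled (see below), then the shift along the world's x, y, z scaled (see below), then the closure, from -1 (fully open) to 1 (shut). In form: [[[rx, ry, rz, x, y, z, gripper], ...]]. A call has 1 to 12 rows; each row shifts and turns the commanded pose from where the row before left it; what a row does not reach is not made up. The controller multiplies each number of a shift by 0.2 m and each number of a turn by pi/2 rad. A row lasts 1/10 s, in which the tool goes at most 50 mm and 8.59 degrees, less where a joint would pass 70% of its speed; a pose out of reach is approached as far as the arm can. A call with a number of a shift or a turn outside -1 to 1 is refused whole. A call with a gripper value outside its range is refused whole. The fingers move at their own pace and stop on an object; "grip_force" is the grip in N (left out, the last holds). Time passes only in rows, so rows that do not move let the fingers close. It gives the time, the measured TCP pose, the force, the opening and the grip force at its end, in the units of the state.
- env.state(): the state, without advancing time (a new reading comes with each control period).
- optics.grab_frame(name): name is "side" or "top"; returns (picture, depth): 400x640x3 uint8, red, green, blue; 400x640 float32, mm along the optical axis (not along the pixel's ray), 0 where there is no reading.
- optics.camera_info(name): a dict with "camera_matrix" (3x3 intrinsics, pixels), "k1" (the pictures are not rectified: a ray, as slopes to the right and down, at radius r is drawn at 1 + k1 r^2 times it, then the intrinsics apply), "R" (3x3) and "t" (3): a world point X has camera coordinates R X + t. Camera axes: x right, y down, z forward; pixel columns grow to the right and rows downward; lengths in mm; the calibration is good to about 2 mm. A picture is of the moment at which its call begins. camera_info takes no time and is no camera call.
- env.job_done(): hands the job in; it is judged then, once.
Trained networks look in the newest picture that a camera, given by its name, has taken for a name from the list of things; names that differ only in an ending like _2 or _b are one class to them, and where a whole thing is asked for, a point or a joint stands for the part that bears it (a point fixed in the world has none). Each returns a list of dicts, best first, with "conf" (0 to 1); they miss things now and then, are a little off and sometimes report something else, mostly with a low value. They report only what shows in the picture. A call takes as long as a camera call. They do not tell look-alikes from the thing itself.
- optics.silhouettes(camera, name): "mask" (400x640 bool, what is visible of it) and "at" ([column, row] in pixels, amid what is visible of it).
- optics.place_of(camera, name): "at" ([column, row] in pixels: a listed point, or the origin of a listed thing).
The state is a dict: "time_s": time; "qpos": joint angles; "qvel": joint speeds; "effort": joint torques, N m; "ee_pos": TCP position; "ee_rot": TCP orientation; "force": force on the tool from outside, world axes, zero at the start; "torque": the same for the moment, N m; "gripper_width": finger opening in mm; "gripper_force": force on a finger pad.
Only numpy, scipy, OpenCV 4.12 (cv2) and the standard library are available. Lean on these libraries where they do the work, as an engineer would, in place of code of your own. Each camera call takes 0.05 s, during which the arm holds its last target. There are 200 camera calls.

## Working session

There is one attempt and no reset: what is moved stays moved. The work goes in short steps, Python scripts to look and compute and a tool call to move; the robot and the scene stay as the last step left them, time stands still between calls to the robot, and variables do not carry over. Pictures are saved under pics/ and viewed, at most 10 in all, crops included, and the job is handed in when it is done.

Besides the shell and the picture viewer there is one more tool, called after ">>>" as name(argument=value, ...) on one line, values as JSON. send_rows: Moves the arm, as the interface text tells. Its arguments: {"type":"object","properties":{"targets":{"type":"array"},"grip_force":{"type":"number"}},"required":["targets"]}

```bash
mkdir -p pics; cat > h.py <<'E'
import numpy as np, cv2
from workcell import env, optics
def ray(cam,uv):
    c=optics.camera_info(cam);K=np.array(c["camera_matrix"]);R=np.array(c["R"]);t=np.array(c["t"]).ravel()
    d=np.array([(uv[0]-K[0,2])/K[0,0],(uv[1]-K[1,2])/K[1,1]]);s=d.copy()
    for _ in range(20): s=d/(1+c["k1"]*(s@s))
    return -R.T@t, R.T@np.array([s[0],s[1],1])
def atz(cam,uv,z):
    o,d=ray(cam,uv); return o+d*(z-o[2])/d[2]
def save(cam,name):
    im,dep=optics.grab_frame(cam); cv2.imwrite(f"pics/{name}.png",im[:,:,::-1]); return im,dep
Z=dict(axis=85,spoke_end=85,station=68,red_mid=68,blue_mid=68,yellow_mid=68,green_mid=68,reader=0,cups=0,saline_bottle=0,pad_box=0,label_roll=0)
def look(cams,names):
    for cam in cams:
        for n in names:
            for r in optics.place_of(cam,n)[:6]:
                print(cam,n,round(r["conf"],2),np.round(r["at"],1),np.round(atz(cam,r["at"],Z[n])[:2],1))
E
python3 - <<'E'
from h import *
for c in("top","side"): save(c,c+"0")
look(["top","side"],["axis","spoke_end","red_mid","blue_mid","yellow_mid","green_mid","reader","station"])
look(["top"],["saline_bottle","pad_box","label_roll"])
for c in("top","side"): print(ray(c,[320,200]))
print(env.state())
E
```

```text
top axis 0.74 [310.8 166.4] [610.1 -57.4]
top spoke_end 0.76 [334.4 126. ] [ 720.4 -121. ]
top spoke_end 0.69 [326.  158.6] [631.3 -98.1]
top red_mid 0.59 [307.6 144.2] [673.5 -48.7]
top blue_mid 0.51 [294.1 157.9] [635.6 -12.1]
top yellow_mid 0.47 [330.2 157.6] [ 636.8 -110.2]
top green_mid 0.44 [286.5 182. ] [569.8   8.2]
top reader 0.27 [293.2 158.7] [644.2  -7.3]
top station 0.81 [380.8 193.1] [ 540.1 -247.6]
top station 0.65 [238.  261.8] [355.1 137.1]
top station 0.27 [325.9 163. ] [621.9 -98.5]
side axis 0.51 [332.7 189.7] [606. -41.]
side spoke_end 0.94 [390.8 191.2] [ 712.5 -129.3]
side red_mid 0.39 [358.5 191.1] [674.7 -55.2]
side blue_mid 0.53 [333.7 189. ] [632.4  -8.7]
side yellow_mid 0.59 [357.  202.2] [ 632.5 -101.7]
side green_mid 0.41 [313.5 191.4] [583.3   9.1]
top saline_bottle 0.62 [255.9 135.2] [712.5 100.8]
top pad_box 0.83 [367.1 225.8] [ 451.9 -218.6]
top label_roll 0.86 [321.5 254.2] [371.6 -88.4]
top label_roll 0.36 [322.4 154.7] [656.1 -91.2]
(array([ 445.45192195,  -51.25669454, 1255.77167023]), array([ 0.06356486, -0.02617632, -0.99768439]))
(array([  83.45537619, -765.64556995,  490.66192738]), array([ 0.50077144,  0.74771762, -0.43607262]))
{'time_s': 1.05, 'qpos': array([ 6.37708982e+01,  1.83106377e+01,  8.96404780e+01, -4.68303472e-04,
        7.20434851e+01, -1.14721937e+00]), 'qvel': array([-0.05640847, -0.09559955, -0.01102702, -0.06428089, -0.0187674 ,
       -0.05396839]), 'effort': array([-2.75160484e-03, -4.12357914e+01, -2.32232255e+01,  7.26491329e-02,
        3.76910227e-02,  1.33180455e-05]), 'ee_pos': array([243.76583459, 520.77752388, 213.97855778]), 'ee_rot': array([1.79994611e+02, 5.53515128e-04, 1.54918262e+02]), 'force': array([ 0.03539934, -0.55308687,  0.13352349]), 'torque': array([ 0.05343345,  0.02047042, -0.00189795]), 'gripper_force': 0.0, 'gripper_width': 91.13086782362737}
```

View pics/top0.png

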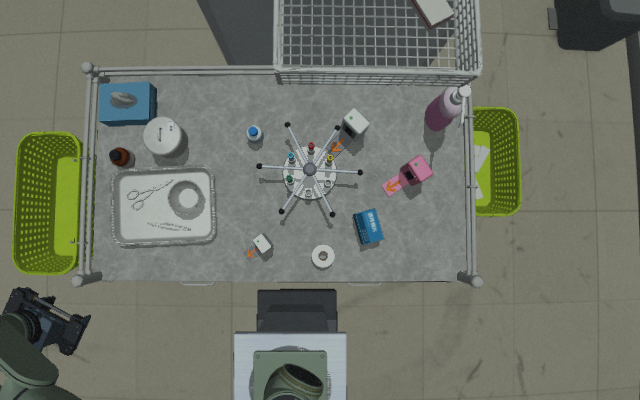

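View pics/side0.png

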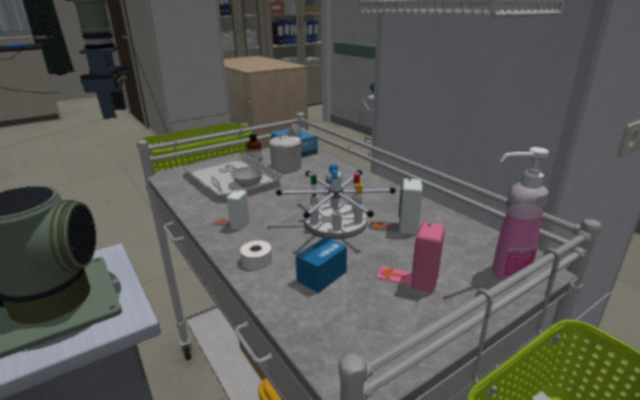

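```bash
cat >> h.py <<'E'
from scipy.optimize import least_squares
def balls(im,c0=(612,-57)):
    g=cv2.cvtColor(im,cv2.COLOR_RGB2GRAY); 
    _,lab,st,ce=cv2.connectedComponentsWithStats((g<60).astype(np.uint8))
    out=[]
    for s in st[1:].tolist() and range(1,len(st)):
        p=atz("top",ce[s],85)[:2]; r=np.hypot(*(p-c0))
        if 115<r<155 and 5<=st[s][4]<60:
            m=lab==s; ys,xs=np.nonzero(m); w=90.-g[m]; p=atz("top",[np.average(xs,weights=w),np.average(ys,weights=w)],85)[:2]
            out.append(p)
    return np.array(out)
def fit(b):
    a=np.arctan2(*(b-[612,-57]).T[::-1]); 
    th0=np.angle(np.mean(np.exp(6j*a)))/6
    k=np.round((a-th0)/(np.pi/3))
    f=lambda x:(np.c_[x[0]+135*np.cos(x[2]+k*np.pi/3),x[1]+135*np.sin(x[2]+k*np.pi/3)]-b).ravel()
    r=least_squares(f,[612,-57,th0],loss="soft_l1"); return r.x,np.abs(r.fun).max()
E
python3 - <<'E'
from h import *
im,dep=save("top","top1")
b=balls(im); print(b.round(1)); x,e=fit(b); print(x[:2],np.degrees(x[2]),e)
hsv=cv2.cvtColor(im,cv2.COLOR_RGB2HSV)
o=(cv2.inRange(hsv,(5,130,110),(20,255,255))>0); ys,xs=np.nonzero(o)
s=(abs(xs-336)<15)&(abs(ys-146)<15); P=np.array([atz("top",(u,v),3)[:2] for u,v in zip(xs[s],ys[s])]); print(len(P),P.mean(0)); 
d=P.mean(0)-x[:2]; print("arrow dir",np.degrees(np.arctan2(d[1],d[0])),np.hypot(*d))
for r in optics.silhouettes("top","reader"):
    m=r["mask"]; ys,xs=np.nonzero(m); print(r["conf"],r["at"],m.sum())
m=np.zeros((400,640),bool)
ys,xs=np.nonzero((im.min(2)>165)); s=(abs(xs-355)<18)&(abs(ys-123)<18)
P=np.array([atz("top",(u,v),118)[:2] for u,v in zip(xs[s],ys[s])],np.float32); print(len(P),cv2.minAreaRect(P))
for n,(lo,hi) in dict(red=((0,120,90),(6,255,255)),yellow=((22,120,90),(32,255,255)),green=((50,80,40),(85,255,255)),blue=((90,90,90),(112,255,255))).items():
    ys,xs=np.nonzero(cv2.inRange(hsv,lo,hi)); p=np.array([atz("top",(u,v),112)[:2] for u,v in zip(xs,ys)]); d=p-x[:2]; p=p[abs(np.hypot(*d.T)-60)<14]
    if len(p): d=p.mean(0)-x[:2]; print(n,len(p),p.mean(0),np.hypot(*d),np.degrees(np.arctan2(d[1],d[0])))
c=cv2.resize(im[90:220,240:440],None,fx=4,fy=4,interpolation=cv2.INTER_CUBIC); cv2.imwrite("pics/crop1.png",c[:,:,::-1])
E
```

```text
[[ 725.     7.2]
 [ 716.5 -128.5]
 [ 611.5   81.4]
 [ 595.3 -188.3]
 [ 490.7   21.8]
 [ 482.8 -113.6]]
[603.61512205 -53.32973722] 26.478156088833487 0.5775226820330772
63 [ 680.6394162  -130.34179542]
arrow dir -44.99544868228336 108.92014963452797
0.64 [412.1, 170.6] 964
0.61 [348.7, 132.1] 959
0.58 [261.0, 247.8] 367
0.55 [254.6, 131.5] 246
0.48 [318.8, 255.1] 342
278 ((729.2322387695312, -177.3334197998047), (54.67445755004883, 36.15065002441406), 44.52350616455078)
red 1 [657.59991087 -55.07110688] 54.01286690566229 -1.847530596444607
yellow 20 [ 629.6773955  -107.12271856] 59.77396539107041 -64.15017926680282
green 27 [ 5.75456842e+02 -2.83193932e-01] 60.056843616348395 117.96035222310809
blue 22 [637.55616421  -3.57937412] 60.22535156468945 55.69713500722523
```

View pics/crop1.png

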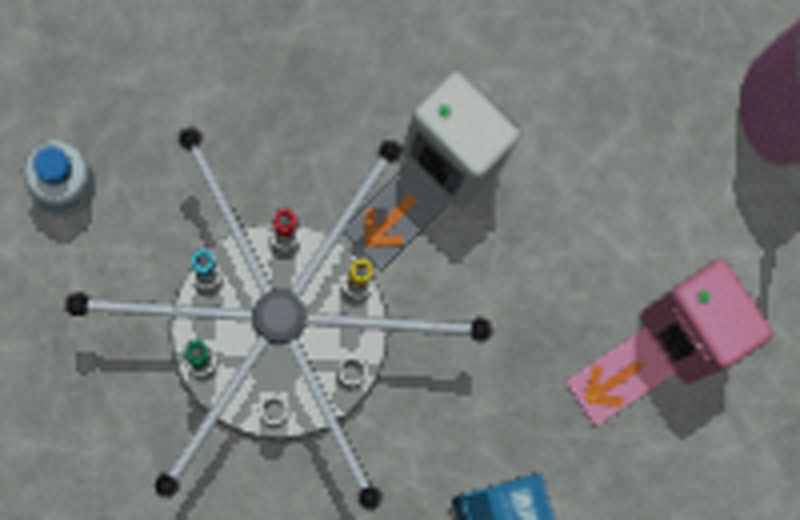

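Candidates for the reader in the top view: large white (355,123), pink (415,170), small white (262,242). The crop confirms the large white one. It isn't pink, it's the larger of the two whites, and its arrow points at the hub (310,168). The red tube is at -3.5°, blue at 56.5° and the reader at about -45°, so both turns go clockwise: about -41.5°, then -60°. I'll push the near spoke (ball at 483,-114 mm).

>>> send_rows(targets=[[[0, 0, -0.0514, 0.059, -0.135, 0, 1], [0, 0, -0.0514, 0.059, -0.135, 0, 1], [0, 0, -0.0514, 0.059, -0.135, 0, 1], [0, 0, -0.0514, 0.059, -0.135, 0, 1], [0, 0, -0.0514, 0.059, -0.135, 0, 1], [0, 0, -0.0514, 0.059, -0.135, 0, 1], [0, 0, -0.0514, 0.059, -0.135, 0, 1], [0, 0, -0.0514, 0.059, -0.135, 0, 1], [0, 0, -0.0514, 0.059, -0.135, 0, 1], [0, 0, -0.0514, 0.059, -0.135, 0, 1], [0, 0, -0.0514, 0.059, -0.135, 0, 1], [0, 0, -0.0514, 0.059, -0.135, 0, 1]]])

```text
time_s: 2.35
ee_pos: [385.8, 195.7, 214.2]
ee_rot: [180.0, -0.0, 99.2]
force: [-0.2, -0.1, 0.3]
gripper_width: 0.5
gripper_force: 0.0
```

>>> send_rows(targets=[[[0, 0, -0.0514, 0.059, -0.135, 0, 1], [0, 0, -0.0514, 0.059, -0.135, 0, 1], [0, 0, -0.0514, 0.059, -0.135, 0, 1], [0, 0, -0.0514, 0.059, -0.135, 0, 1], [0, 0, -0.0514, 0.059, -0.135, 0, 1], [0, 0, -0.0514, 0.059, -0.135, 0, 1], [0, 0, -0.0514, 0.059, -0.135, 0, 1], [0, 0, -0.0514, 0.059, -0.135, 0, 1], [0, 0, -0.0514, 0.059, -0.135, 0, 1], [0, 0, -0.0514, 0.059, -0.135, 0, 1], [0, 0, -0.0514, 0.059, -0.135, 0, 1], [0, 0, 0, 0, 0, 0, 1]]])

```text
time_s: 3.55
ee_pos: [516.5, -103.0, 213.8]
ee_rot: [179.9, 0.0, 48.3]
force: [-0.6, 0.4, -0.4]
gripper_width: 0.5
gripper_force: 0.0
```

>>> send_rows(targets=[[[0, 0, -0.048, 0.058, -0.115, 0, 1], [0, 0, 0, 0, 0, -0.1, 1], [0, 0, 0, 0, 0, -0.12, 1], [0, 0, 0, 0, 0, -0.12, 1], [0, 0, 0, 0, 0, -0.12, 1], [0, 0, 0, 0, 0, -0.12, 1], [0, 0, 0, 0, 0, -0.12, 1], [0, 0, 0, 0, 0, -0.06, 1], [0, 0, 0, 0, 0, 0, 1]]])

```text
time_s: 4.45
ee_pos: [525.5, -122.4, 60.6]
ee_rot: [-179.8, 0.1, 44.2]
force: [-0.7, -0.3, 0.9]
gripper_width: 0.4
gripper_force: 0.0
```

```bash
python3 - <<'E'
from h import *
im,_=save("top","top2")
x,e=fit(balls(im)); print(len(balls(im)),x[:2],np.degrees(x[2]),e)
im,_=save("side","side2")
cv2.imwrite("pics/s2c.png",cv2.resize(im[130:300,200:460],None,fx=3,fy=3)[:,:,::-1])
# plan
C=np.array([603.6,-53.3])
f=lambda a,r=105:C+r*np.array([np.cos(np.radians(a)),np.sin(np.radians(a))])
for a in np.arange(-136,-190,-5): print(a,f(a).round(1),((f(a-5)-f(a))/200).round(4))
E
```

```text
5 [603.86042913 -53.70935211] 26.680896465567223 64.29680504422609
-136 [ 528.1 -126.2] [-0.0303  0.0343]
-141 [ 522.  -119.4] [-0.0272  0.0368]
-146 [ 516.6 -112. ] [-0.0239  0.0391]
-151 [ 511.8 -104.2] [-0.0204  0.041 ]
-156 [507.7 -96. ] [-0.0168  0.0426]
-161 [504.3 -87.5] [-0.013   0.0439]
-166 [501.7 -78.7] [-0.0091  0.0449]
-171 [499.9 -69.7] [-0.0052  0.0455]
-176 [498.9 -60.6] [-0.0012  0.0458]
-181 [498.6 -51.5] [0.0028 0.0457]
-186 [499.2 -42.3] [0.0068 0.0453]
```

View pics/s2c.png

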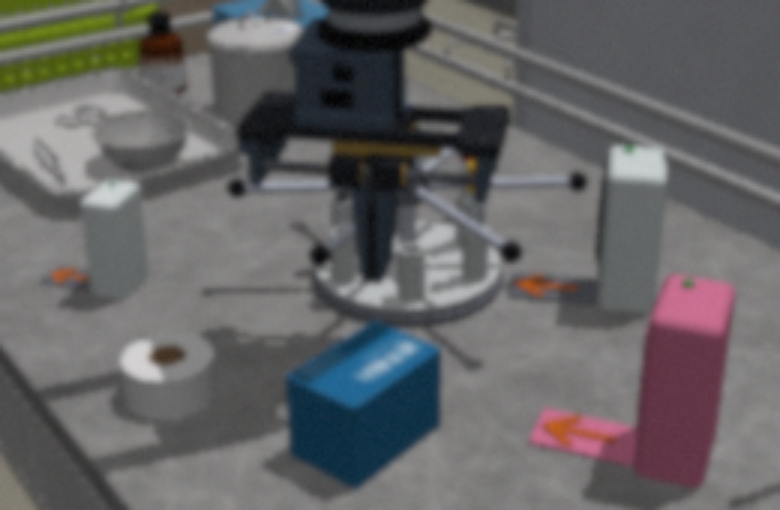

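>>> send_rows(targets=[[[0, 0, -0.0278, -0.0143, 0.0178, 0, 1], [0, 0, -0.0278, -0.0143, 0.0178, 0, 1], [0, 0, -0.0278, -0.0127, 0.019, 0, 1], [0, 0, -0.0278, -0.0127, 0.019, 0, 1], [0, 0, -0.0278, -0.011, 0.02, 0, 1], [0, 0, -0.0278, -0.011, 0.02, 0, 1], [0, 0, -0.0278, -0.0093, 0.0209, 0, 1], [0, 0, -0.0278, -0.0093, 0.0209, 0, 1], [0, 0, -0.0278, -0.0075, 0.0217, 0, 1], [0, 0, -0.0278, -0.0075, 0.0217, 0, 1], [0, 0, -0.0278, -0.0055, 0.0222, 0, 1], [0, 0, -0.0278, -0.0055, 0.0222, 0, 1]]])

```text
time_s: 5.75
ee_pos: [503.6, -74.7, 63.6]
ee_rot: [179.9, -0.2, 14.1]
force: [0.1, -1.0, -0.3]
gripper_width: -0.0
gripper_force: 0.4
```

>>> send_rows(targets=[[[0, 0, -0.0278, -0.0036, 0.0226, 0, 1], [0, 0, -0.0278, -0.0036, 0.0226, 0, 1], [0, 0, -0.0139, -0.001, 0.0114, 0, 1], [0, 0, -0.0139, -0.001, 0.0114, 0, 1], [0, 0, -0.0139, -0.0008, 0.0114, 0, 1], [0, 0, 0, 0, 0, 0, 1], [0, 0, 0, 0, 0, 0, 1]]])

```text
time_s: 6.45
ee_pos: [500.7, -58.6, 62.0]
ee_rot: [-180.0, -0.0, 5.4]
force: [-0.0, 0.8, 0.1]
gripper_width: 0.4
gripper_force: 0.0
```

```bash
python3 - <<'E'
from h import *
im,_=save("top","top3")
b=balls(im); C=np.array([603.6,-53.3]); d=b-C; print(np.c_[np.hypot(*d.T),np.degrees(np.arctan2(d[:,1],d[:,0])),np.degrees(np.arctan2(d[:,1],d[:,0]))%60])
p=env.state()["ee_pos"][:2]-C; print(np.hypot(*p),np.degrees(np.arctan2(p[1],p[0])))
cv2.imwrite("pics/t3c.png",cv2.resize(im[90:220,240:440],None,fx=4,fy=4)[:,:,::-1])
E
```

```text
[[ 135.44586572   -7.83392739   52.16607261]
 [ 135.06017249   52.11497432   52.11497432]
 [ 135.66287767  -67.76450775   52.23549225]
 [ 135.13964516  112.15101375   52.15101375]
 [ 129.92045147 -143.99071932   36.00928068]]
103.15376788720538 -177.01927072551794
```

View pics/t3c.png

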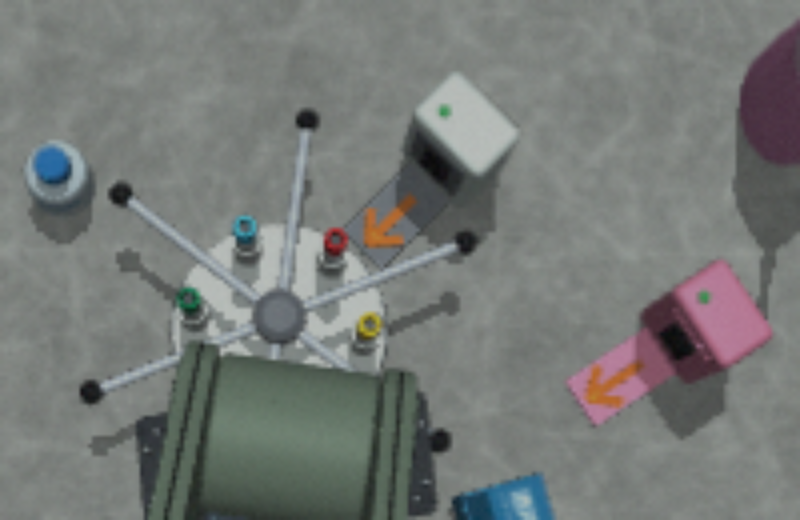

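```bash
python3 - <<'E'
from h import *
C=np.array([603.6,-53.3]); ang=lambda p,c=C:(np.degrees(np.arctan2(*(p-c)[::-1])).round(2),np.hypot(*(p-c)).round(1))
for cam,pic,(cu,cv) in (("top","top3",(337,144)),("top","top1",(337,144)),("side","side0",(380,225))):
    im=cv2.imread(f"pics/{pic}.png"); hsv=cv2.cvtColor(im,cv2.COLOR_BGR2HSV)
    ys,xs=np.nonzero(cv2.inRange(hsv,(5,130,110),(20,255,255))); s=(abs(xs-cu)<22)&(abs(ys-cv)<18)
    P=np.array([atz(cam,(u,v),3)[:2] for u,v in zip(xs[s],ys[s])]); 
    print(pic,len(P),P.mean(0),"dir",ang(P.mean(0)))
    # symmetric bounds across axis
    for a in (-45,):
        n=np.array([np.cos(np.radians(a)),np.sin(np.radians(a))]);q=(P-C)@np.c_[n,[-n[1],n[0]]]
        print(" along",q[:,0].min(),q[:,0].max()," across pct",np.percentile(q[:,1],[2,50,98]))
        for lo in range(84,136,6):
            k=(q[:,0]>=lo)&(q[:,0]<lo+6)
            if k.sum()>2: print("  ",lo,k.sum(),(q[k,1].min()/2+q[k,1].max()/2).round(2),np.ptp(q[k,1]).round(1))
im=cv2.imread("pics/top3.png"); ys,xs=np.nonzero(im.min(2)>150); s=(abs(xs-355)<18)&(abs(ys-123)<18)
P=np.array([atz("top",(u,v),118)[:2] for u,v in zip(xs[s],ys[s])],np.float32); r=cv2.minAreaRect(P); print(r,ang(np.array(r[0])))
# hub cap centre at z=98
im=cv2.imread("pics/top1.png"); _,dep=optics.grab_frame("top")
g=cv2.cvtColor(im,cv2.COLOR_BGR2GRAY).astype(int); m=(abs(g-105)<22)
l=cv2.connectedComponents(m.astype(np.uint8))[1]; k=l==l[168,310]; ys,xs=np.nonzero(k);print(k.sum(),xs.mean(),ys.mean(),atz("top",(xs.mean(),ys.mean()),98))
# disc outline z=17 : white px extents
w=(im.min(2)>170); ys,xs=np.nonzero(w); P=np.array([atz("top",(u,v),17)[:2] for u,v in zip(xs,ys)],np.float32); P=P[np.hypot(*(P-C).T)<80]
print(cv2.minEnclosingCircle(P))
E
```

```text
top3 70 [ 680.42330623 -128.80863278] dir (np.float64(-44.51), np.float64(107.7))
 along 90.65496238208779 136.00984063398687  across pct [-13.16865966   0.42028564  14.65478066]
   90 9 0.26 12.2
   96 17 1.32 22.5
   102 18 0.35 28.6
   108 9 0.36 32.7
   114 5 0.41 4.1
   120 4 0.45 4.1
   126 5 0.49 4.1
   132 3 0.53 4.1
top1 63 [ 680.6394162  -130.34179542] dir (np.float64(-45.0), np.float64(109.0))
 along 90.65496238208779 136.00984063398687  across pct [-13.45800275   0.3268344   14.14900691]
   90 6 -1.78 8.2
   96 15 0.31 24.5
   102 16 0.35 28.6
   108 9 0.36 32.7
   114 5 0.41 4.1
   120 4 0.45 4.1
   126 5 0.49 4.1
   132 3 0.53 4.1
side0 42 [ 680.29218295 -126.38198179] dir (np.float64(-43.62), np.float64(105.9))
 along 91.06114554703471 124.87271671445272  across pct [-8.70716169  3.31916404 12.09897889]
   90 5 4.43 10.4
   96 9 2.75 15.3
   102 12 3.62 25.3
   108 9 -0.46 15.6
   114 4 5.42 5.4
   120 3 3.9 0.8
((728.5897827148438, -176.66175842285156), (58.48918914794922, 38.07850646972656), 44.50017166137695) (np.float64(-44.62), np.float64(175.6))
122 309.8114754098361 167.44262295081967 [605.44758671 -54.70775019  98.        ]Traceback (most recent call last):
  File "<stdin>", line 22, in <module>
  File "h.py", line 9, in atz
    o,d=ray(cam,uv); return o+d*(z-o[2])/d[2]
        ~~~^^^^^^^^
  File "h.py", line 4, in ray
    c=optics.camera_info(cam);K=np.array(c["camera_matrix"]);R=np.array(c["R"]);t=np.array(c["t"]).ravel()
ValueError: time passes only in moves, steps and waits
```

>>> send_rows(targets=[[[0, 0, -0.0078, 0, 0.0063, 0, 1], [0, 0, -0.0078, 0, 0.0063, 0, 1], [0, 0, -0.0078, 0, 0.0063, 0, 1], [0, 0, -0.0078, 0, 0.0063, 0, 1], [0, 0, -0.0078, 0, 0.0063, 0, 1], [0, 0, -0.0078, 0, 0.0063, 0, 1], [0, 0, -0.0078, 0, 0.0063, 0, 1], [0, 0, -0.0078, 0, 0.0063, 0, 1], [0, 0, -0.0078, 0, 0.0063, 0, 1], [0, 0, 0, 0, 0, 0, 1], [0, 0, 0, 0, 0, 0, 1]]])

```text
time_s: 7.65
ee_pos: [500.7, -47.2, 62.0]
ee_rot: [-180.0, -0.0, -0.9]
force: [-0.0, -0.2, 0.0]
gripper_width: 0.5
gripper_force: 0.1
```

```bash
cat >> h.py <<'E'
def meas(tag):
    im,_=save("top",tag); C=np.array([603.6,-53.3])
    b=balls(im,C); d=b-C; a=np.degrees(np.arctan2(d[:,1],d[:,0])); print("r,ang,mod60\n",np.c_[np.hypot(*d.T),a,a%60].round(2))
    p=env.state()["ee_pos"][:2]-C; print("finger",np.hypot(*p),np.degrees(np.arctan2(p[1],p[0])),env.state()["time_s"])
E
python3 -c "
from h import *
meas('top4')"
```

```text
r,ang,mod60
 [[ 135.31  -13.86   46.14]
 [ 135.41   46.14   46.14]
 [ 135.06  -74.16   45.84]
 [ 135.04  105.95   45.95]
 [ 134.21 -153.96   26.04]]
finger 103.01045829895156 176.65562890745122 7.7
```

>>> send_rows(targets=[[[0, 0, -0.004, 0, 0.0033, 0, 1], [0, 0, -0.004, 0, 0.0033, 0, 1], [0, 0, 0, 0, 0, 0, 1], [0, 0, 0, 0, 0, 0, 1]]])

```text
time_s: 8.1
ee_pos: [500.7, -46.0, 62.0]
ee_rot: [180.0, -0.0, -1.6]
force: [0.7, -0.3, 0.3]
gripper_width: 0.5
gripper_force: 0.2
```

```bash
python3 -c "
from h import *
meas('top5')"
```

```text
r,ang,mod60
 [[ 135.17  -14.57   45.43]
 [ 135.07   45.5    45.5 ]
 [ 135.11  -74.88   45.12]
 [ 135.45  105.4    45.4 ]
 [ 127.5  -153.14   26.86]]
finger 103.14033036062344 175.97658617213435 8.15
```

Red is at -44.6°, in line with the reader. I'll back off 3 mm and let it rest.

>>> send_rows(targets=[[[0, 0, 0, 0, -0.015, 0, 1], [0, 0, 0, 0, 0, 0, 1], [0, 0, 0, 0, 0, 0, 1], [0, 0, 0, 0, 0, 0, 1], [0, 0, 0, 0, 0, 0, 1], [0, 0, 0, 0, 0, 0, 1], [0, 0, 0, 0, 0, 0, 1], [0, 0, 0, 0, 0, 0, 1], [0, 0, 0, 0, 0, 0, 1], [0, 0, 0, 0, 0, 0, 1], [0, 0, 0, 0, 0, 0, 1], [0, 0, 0, 0, 0, 0, 1]]])

```text
time_s: 9.35
ee_pos: [500.6, -49.0, 62.0]
ee_rot: [180.0, 0.0, -1.6]
force: [0.8, -0.5, 0.8]
gripper_width: 0.8
gripper_force: 0.0
```

>>> send_rows(targets=[[[0, 0, 0, 0, 0, 0, 1], [0, 0, 0, 0, 0, 0, 1], [0, 0, 0, 0, 0, 0, 1], [0, 0, 0, 0, 0, 0, 1], [0, 0, 0, 0, 0, 0, 1], [0, 0, 0, 0, 0, 0, 1], [0, 0, 0, 0, 0, 0, 1], [0, 0, 0, 0, 0, 0, 1], [0, 0, 0, 0, 0, 0, 1], [0, 0, 0, 0, 0, 0, 1], [0, 0, 0, 0, 0, 0, 1], [0, 0, 0, 0, 0, 0, 1]]])

```text
time_s: 10.55
ee_pos: [500.6, -49.0, 62.0]
ee_rot: [180.0, 0.0, -1.6]
force: [-0.3, 0.9, -0.1]
gripper_width: 0.5
gripper_force: 0.0
```

```bash
python3 - <<'E'
from h import *
meas('top6')
im,_=save("side","side6"); cv2.imwrite("pics/s6c.png",cv2.resize(im[130:260,240:440],None,fx=4,fy=4)[:,:,::-1])
E
```

```text
r,ang,mod60
 [[ 135.15  -14.58   45.42]
 [ 134.84   45.49   45.49]
 [ 135.07  -74.83   45.17]
 [ 135.4   105.36   45.36]
 [ 131.31 -151.98   28.02]]
finger 103.02572679306488 177.63217592881333 10.6
```

View pics/s6c.png

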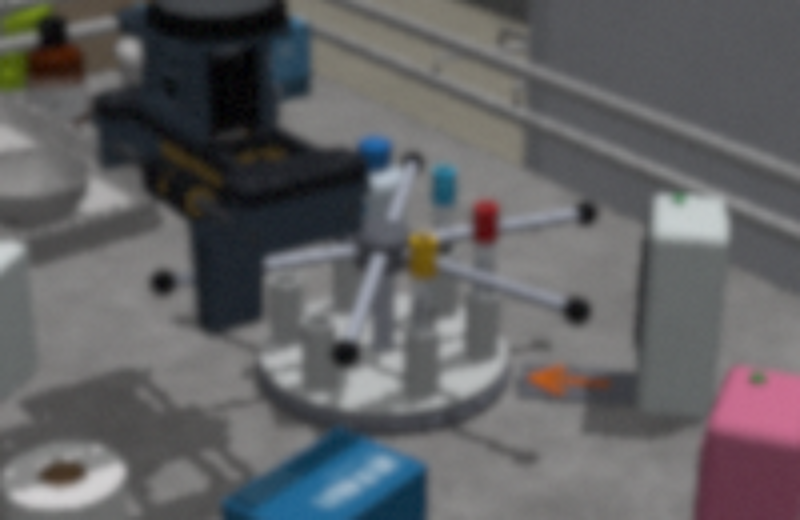

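>>> send_rows(targets=[[[0, 0, 0, 0, 0, 0.15, 1], [0, 0, 0, 0, 0, 0.15, 1], [0, 0, 0, 0, 0, 0.06, 1], [0, 0, 0.0797, 0.031, -0.0539, 0, 1], [0, 0, 0.0797, 0.031, -0.0539, 0, 1], [0, 0, 0.0797, 0.031, -0.0539, 0, 1], [0, 0, 0.0797, 0.031, -0.0539, 0, 1], [0, 0, 0.0797, 0.031, -0.0539, 0, 1], [0, 0, 0.0797, 0.031, -0.0539, 0, 1], [0, 0, 0.0797, 0.031, -0.0539, 0, 1], [0, 0, 0.0797, 0.031, -0.0539, 0, 1], [0, 0, 0.0797, 0.031, -0.0539, 0, 1]]])

```text
time_s: 11.85
ee_pos: [556.3, -146.4, 133.1]
ee_rot: [-179.9, 0.0, 63.2]
force: [-0.4, 0.2, -0.0]
gripper_width: 0.6
gripper_force: 0.0
```

>>> send_rows(targets=[[[0, 0, 0, 0, 0, 0, 1], [0, 0, 0, 0, 0, 0, 1]]])

```text
time_s: 12.05
ee_pos: [555.9, -145.8, 133.3]
ee_rot: [-179.9, 0.0, 62.8]
force: [-0.5, 1.0, -0.0]
gripper_width: 0.5
gripper_force: 0.0
```

```bash
python3 -c "
from h import *
meas('top7')"
```

```text
r,ang,mod60
 [[ 135.17  -14.59   45.41]
 [ 134.92   45.46   45.46]
 [ 115.34  -47.46   12.54]
 [ 145.65  -59.55    0.45]
 [ 135.41  105.36   45.36]
 [ 127.93 -166.81   13.19]
 [ 135.28  165.7    45.7 ]]
finger 103.89303420409887 -117.37940038078898 12.1
```

>>> send_rows(targets=[[[0, 0, 0, 0, 0, -0.12, 1], [0, 0, 0, 0, 0, -0.12, 1], [0, 0, 0, 0, 0, -0.115, 1], [0, 0, 0, 0, 0, 0, 1], [0, 0, -0.0278, -0.0197, 0.0113, 0, 1], [0, 0, -0.0278, -0.0197, 0.0113, 0, 1], [0, 0, -0.0278, -0.0186, 0.013, 0, 1], [0, 0, -0.0278, -0.0186, 0.013, 0, 1], [0, 0, -0.0278, -0.0174, 0.0145, 0, 1], [0, 0, -0.0278, -0.0174, 0.0145, 0, 1], [0, 0, -0.0278, -0.016, 0.016, 0, 1], [0, 0, -0.0278, -0.016, 0.016, 0, 1]]])

```text
time_s: 13.3
ee_pos: [528.4, -124.0, 64.4]
ee_rot: [179.9, -0.1, 42.8]
force: [-0.1, -1.0, -0.2]
gripper_width: 0.3
gripper_force: 0.4
```

>>> send_rows(targets=[[[0, 0, -0.0278, -0.0146, 0.0173, 0, 1], [0, 0, -0.0278, -0.0146, 0.0173, 0, 1], [0, 0, -0.0278, -0.013, 0.0185, 0, 1], [0, 0, -0.0278, -0.013, 0.0185, 0, 1], [0, 0, -0.0278, -0.0114, 0.0196, 0, 1], [0, 0, -0.0278, -0.0114, 0.0196, 0, 1], [0, 0, -0.0278, -0.0096, 0.0205, 0, 1], [0, 0, -0.0278, -0.0096, 0.0205, 0, 1], [0, 0, -0.0278, -0.0078, 0.0213, 0, 1], [0, 0, -0.0278, -0.0078, 0.0213, 0, 1], [0, 0, -0.0278, -0.0059, 0.0219, 0, 1], [0, 0, -0.0278, -0.0059, 0.0219, 0, 1]]])

```text
time_s: 14.5
ee_pos: [503.6, -76.3, 64.4]
ee_rot: [179.9, -0.1, 12.8]
force: [0.6, -1.0, 0.4]
gripper_width: 0.4
gripper_force: 0.4
```

>>> send_rows(targets=[[[0, 0, -0.0278, -0.004, 0.0223, 0, 1], [0, 0, -0.0278, -0.004, 0.0223, 0, 1], [0, 0, -0.0139, -0.0013, 0.0112, 0, 1], [0, 0, -0.0139, -0.0012, 0.0112, 0, 1], [0, 0, -0.0078, 0, 0.0063, 0, 1], [0, 0, -0.0078, 0, 0.0063, 0, 1], [0, 0, 0, 0, 0, 0, 1], [0, 0, 0, 0, 0, 0, 1]]])

```text
time_s: 15.3
ee_pos: [500.6, -60.5, 62.9]
ee_rot: [-180.0, 0.0, 4.0]
force: [0.6, -0.4, -0.1]
gripper_width: 0.4
gripper_force: 0.1
```

```bash
python3 -c "
from h import *
meas('top8')"
```

```text
r,ang,mod60
 [[ 134.88   -6.26   53.74]
 [ 135.21   53.68   53.68]
 [ 135.8   -66.54   53.46]
 [ 135.38  113.8    53.8 ]
 [ 117.   -122.89   57.11]]
finger 103.22817017580029 -175.98324858143715 15.35
```

>>> send_rows(targets=[[[0, 0, -0.0062, 0, 0.0063, 0, 1], [0, 0, -0.0062, 0, 0.0063, 0, 1], [0, 0, -0.0062, 0, 0.0063, 0, 1], [0, 0, -0.0062, 0, 0.0063, 0, 1], [0, 0, -0.0062, 0, 0.0063, 0, 1], [0, 0, -0.0062, 0, 0.0063, 0, 1], [0, 0, -0.0062, 0, 0.0063, 0, 1], [0, 0, -0.0062, 0, 0.0063, 0, 1], [0, 0, -0.0062, 0, 0.0063, 0, 1], [0, 0, -0.0062, 0, 0.0063, 0, 1], [0, 0, 0, 0, 0, 0, 1], [0, 0, 0, 0, 0, 0, 1]]])

```text
time_s: 16.55
ee_pos: [500.8, -47.9, 63.0]
ee_rot: [-180.0, -0.0, -1.6]
force: [-0.1, 0.2, -0.7]
gripper_width: 0.6
gripper_force: 0.1
```

```bash
python3 -c "
from h import *
meas('top9')"
```

```text
r,ang,mod60
 [[134.87 -13.58  46.42]
 [135.11  46.52  46.52]
 [134.9  -73.64  46.36]
 [135.35 106.56  46.56]]
finger 102.96565303591343 176.9871540587798 16.6
```

>>> send_rows(targets=[[[0, 0, 0, 0, 0.0035, 0, 1], [0, 0, 0, 0, 0.0035, 0, 1], [0, 0, 0, 0, 0.0035, 0, 1], [0, 0, 0, 0, 0, 0, 1], [0, 0, 0, 0, 0, 0, 1]]])

```text
time_s: 17.1
ee_pos: [500.7, -45.8, 63.0]
ee_rot: [180.0, 0.0, -1.6]
force: [-0.7, -0.1, -0.0]
gripper_width: 0.3
gripper_force: 0.2
```

```bash
python3 -c "
from h import *
meas('top10')"
```

```text
r,ang,mod60
 [[135.22 -14.62  45.38]
 [134.84  45.4   45.4 ]
 [135.21 -74.91  45.09]
 [135.44 105.37  45.37]]
finger 103.13905258851506 175.84896159365258 17.15
```

Blue is at about -44.7°. Next I back off, lift and move away.

>>> send_rows(targets=[[[0, 0, 0, 0, -0.02, 0, 1], [0, 0, 0, 0, -0.02, 0, 1], [0, 0, 0, 0, 0, 0.1, 1], [0, 0, 0, 0, 0, 0.15, 1], [0, 0, 0, 0, 0, 0.15, 1], [0, 0, 0, 0, 0, 0.15, 1], [0, 0, 0, -0.1, 0.1, 0.1, 1], [0, 0, 0, -0.1, 0.15, 0, 1], [0, 0, 0, -0.1, 0.15, 0, 1], [0, 0, 0, -0.1, 0.15, 0, 1], [0, 0, 0, -0.05, 0.15, 0, 1], [0, 0, 0, 0, 0.1, 0, 1]]])

```text
time_s: 18.35
ee_pos: [409.0, 107.2, 193.1]
ee_rot: [-180.0, 0.0, -1.5]
force: [0.5, -0.2, -0.2]
gripper_width: 1.0
gripper_force: 0.0
```

>>> send_rows(targets=[[[0, 0, 0, 0, 0.15, 0, 1], [0, 0, 0, 0, 0.15, 0, 1], [0, 0, 0, 0, 0.15, 0, 1], [0, 0, 0, 0, 0.1, 0, 1], [0, 0, 0, 0, 0, 0, 1], [0, 0, 0, 0, 0, 0, 1], [0, 0, 0, 0, 0, 0, 1]]])

```text
time_s: 19.05
ee_pos: [410.6, 215.1, 192.9]
ee_rot: [180.0, 0.0, -1.6]
force: [1.2, -0.5, -0.7]
gripper_width: 0.5
gripper_force: 0.0
```

```bash
python3 - <<'E'
from h import *
meas('top11')
im=cv2.imread("pics/top11.png"); cv2.imwrite("pics/t11c.png",cv2.resize(im[90:270,220:440],None,fx=3,fy=3))
print(fit(balls(im[:,:,::-1].copy(),(603.6,-53.3))))
E
```

```text
r,ang,mod60
 [[ 135.21  -14.56   45.44]
 [ 134.87   45.26   45.26]
 [ 135.17  -74.93   45.07]
 [ 135.49  105.38   45.38]
 [ 134.87 -134.78   45.22]
 [ 135.29  165.54   45.54]]
finger 330.5387294955283 125.70702982231201 19.1
(array([ 6.03430092e+02, -5.33035143e+01, -2.56237980e-01]), np.float64(0.44566797441757444))
```

View pics/t11c.png

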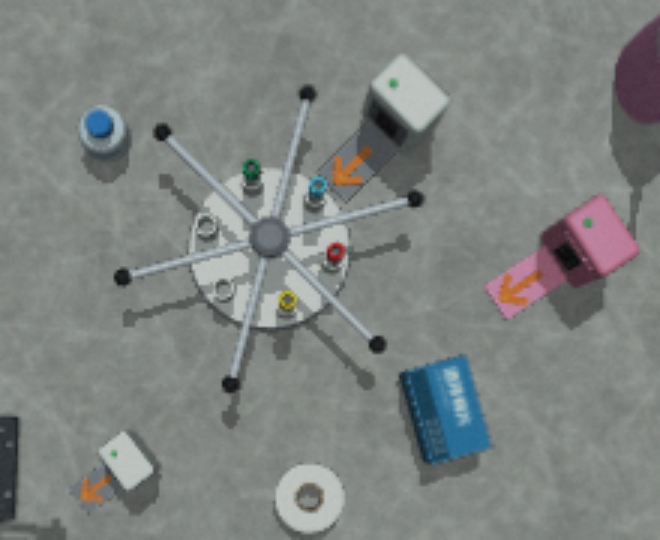

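The blue tube (318,187 in the crop) stands at the white reader's arrow. The hand is clear and the bystanders haven't moved.

```bash
python3 -c "
from workcell import env
print(env.job_done())"
```

```text
the job is handed in; nothing more can be done
None
```

The job is handed in: the red-capped tube stood at the reader's arrow for just over two seconds, and the light-blue-capped tube is now at rest there (both within about half a degree of the arrow by the top camera), with the hand clear and the things round about unmoved.

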